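Spin home the loose wing nut on the pressure canner

ROBOT

A 6-joint arm with a two-finger parallel gripper is mounted at the origin on the work surface. World frame = base frame: x ahead of the robot, y to its left, z up, the work surface at z = 0. Lengths are in m, angles in rad, forces in N, time in s.
With the tool pointing down it reaches from about 0.375 to 0.9 m from the base axis. Payload 3.1 kg.
Tool frame: the origin (TCP) lies midway between the tips of the shut fingers; the grasp point (between the pads) lies 19 mm behind it (manip.grasp_offset is the distance from the TCP to the grasp point, in m); z points along the fingers, y is the line along which they close (so a half turn about z gives the same grasp; the last joint's range is limited). The gripper opens to 85 mm and grips with 20 to 120 N. Pads are 22 mm wide; open, the fingers measure 114 mm over their backs; the gripper's body (76 mm by 85 mm) begins 54 mm behind the grasp point. The pads swing forward as they close: fully open they stand 13 mm farther back than shut.
Start: joints at [-1.448, 0.527, 1.433, -0, 1.181, -0.178], TCP at [0.185, -0.597, 0.231] pointing down, gripper open.
Joint ranges: [-3.08, 3.08], [-0.75, 2.2], [0.22, 2.44], [-1.43, 4.57], [0, 2.65], [-2.85, 2.85]. Speed limits (rad/s): [2.79, 2.79, 3.14, 3.14, 3.14, 3.14].

INTERFACE

Orientations are given as a unit quaternion [x, y, z, w].
In Python, from station import sensors, cams, order, manip gives the robot as it stands.
- The arm moves only by the tool move_arm, never from a script. Its argument "targets" is a list of rows, each an object of numbers: "dx", "dy", "dz": the shift along the world's x, y, z normalised to -1 to 1, where 1 is 25 mm; "rx", "ry", "rz": the turn, a rotation vector about the world's x, y, z normalised to -1 to 1, where 1 is 30 degrees. A call has exactly 10 rows; each row shifts and turns the commanded pose from where the row before left it; what a row does not reach is not made up. A row lasts 1/8 s, in which the tool goes at most 62.5 mm and 10.7 degrees, less where a joint would pass 70% of its speed; a pose out of reach is approached as far as the arm can. A call with a number of a shift or a turn outside -1 to 1 is refused whole. A call with a gripper value outside its range is refused whole. "claw" is the opening in per cent of the stroke, from 0 (shut) to 100 (fully open), set as the call begins (left out, the last holds). The fingers move at their own pace and stop on an object; "newtons" is the grip in N (left out, the last holds). Time passes only in rows, so rows that do not move let the fingers close, or fill a call up. It gives the time, the measured TCP pose, the force, the opening and the grip force at its end, in the units of the state.
- sensors.sense(): the state, without advancing time (a new reading comes with each control period).
- cams.snapshot(name): name is "scene" or "top"; returns the picture (384x512x3 uint8, red, green, blue); there is no depth.
- cams.camera_model(name): a dict with "fx", "fy", "cx", "cy" (pixels), "extrinsics" (4x4, takes a point from world to camera coordinates). Camera axes: x right, y down, z forward; pixel columns grow to the right and rows downward; lengths in m; the calibration is good to about 2 mm. A picture is of the moment at which its call begins. camera_model takes no time and is no camera call.
- order.sign_off(): hands the job in; it is judged then, once.
The state is a dict: "t": time; "q": joint angles; "qd": joint speeds; "tau": joint torques, N m; "tcp_pos": TCP position; "tool_rot": TCP orientation; "force": force on the tool from outside, world axes, zero at the start; "ft_torque": the same for the moment, N m; "finger_gap": opening from 0.0 (shut) to 1.0 (fully open); "gripper_force": force on a finger pad.
Only numpy, scipy, OpenCV 4.12 (cv2) and the standard library are available. Lean on these libraries where they do the work, as an engineer would, in place of code of your own. Each camera call takes 0.05 s, during which the arm holds its last target. There are 200 camera calls.

TASK

One wing nut on the lid of the pressure canner, the raised one on the side nearest the robot, is still loose: with closed fingertips push its wings round, clockwise seen from above, stroke after stroke, until it is fully home and will turn no further. Only push it gently with the fingertips, never pinch or force it. Do not shift or lift the canner, and leave the jars and the bowl where they stand.

Things in the scene. Friction and masses are not known exactly. Their poses are not given: they have to be found in the camera images.
- canner: Aluminium pressure canner loose on the counter, 6 kg: round pot 276 mm in diameter with a flanged lid (292 mm wide, top at 179 mm height). Four clamp ears at 90 degrees, each with an upright black wing nut 165 mm from the pot's axis; the one towards this frame's -x (faces the robot within 35 degrees) is loose, the other three are tight. Bar handles midway between ears at 120 mm height. Origin: centre of underside, z up.
- wing_nut: The loose black wing nut: hub 24 mm in diameter, 20 mm high, two opposite upright wings 8 mm thick, reaching 36 mm from the axis (72 mm over both), from 4 to 30 mm above the nut's underside. Origin: on the axis at the underside; x along the wings, z up. Underside 180 mm above the counter when home, 4 mm higher per turn loose. The ear below it is 36 mm wide and ends 17 mm outboard of the axis.
- dome_top (a point): Middle of the top of the lid's shallow dome, on the canner's axis, 230 mm above the counter (a dial gauge by it reaches 263 mm). The dome's steep side, 206 mm high, stands 41 mm inboard of the loose nut's axis: no room for a fingertip to go round behind the nut. Push on the outboard side, lift off, come back for the next wing.
- nut_turn (a joint): Turn of the loose wing nut, in rad: 0 fully home, against a hard stop; positive is how far it is loosened (counter-clockwise from above), between about 5 and 9 at the start. It turns with a light friction of about 0.03 N m (about 1 N at a wing) and stays where it is left.
- jar_tall: Amber glass jar with a white lid, 72 mm in diameter, 135 mm high, loose on the counter beside the canner: not to be moved. Origin: centre of the underside.
- jar_short: Clear glass jar with a white lid, 80 mm in diameter, 85 mm high, loose on the counter beside the canner: not to be moved. Origin: centre of the underside.
- funnel_cup: Steel bowl, 90 mm in diameter, 70 mm high, loose on the counter between the robot and the canner: not to be moved. Origin: centre of the underside.

How it is judged:
At the end, for the whole second after the job is handed in: The loose wing nut is within 0.2 rad (11 degrees) of its stop and at rest, the canner stands upright within 15 mm of where it was, and the two jars and the bowl are within 30 mm of where they were (value of joint nut_turn below 0.2 rad and velocity of joint nut_turn between -0.1 and 0.1 rad/s and distance of canner from where it was at the start of the episode below 0.015 m and angle between canner's own z axis and vertical below 0.05 rad and distance of each of jar_tall, jar_short, funnel_cup from where it was at the start of the episode below 0.03 m); the robot touches nothing.
It fails at once if the wing nut is pinched or forced (more than 30 N on it) (contact force between anything else and wing_nut above 30 N).
It fails at once if the canner is shifted by more than 15 mm, lifted or tipped (not (distance of canner from where it was at the start of the episode below 0.015 m and angle between canner's own z axis and vertical below 0.05 rad)).
It fails at once if a jar or the bowl is moved by more than 30 mm or lifted (distance of any of jar_tall, jar_short, funnel_cup from where it was at the start of the episode above 0.03 m).
It also fails if it takes over 72 s, if anything falls off the work surface, if the arm or the gripper's body presses on something with over 40 N, if the wrist force passes 120 N, or if a joint passes its speed limit or range.

## Working session

There is one attempt and no reset: what is moved stays moved. The work goes in short steps, Python scripts to look and compute and a tool call to move; the robot and the scene stay as the last step left them, time stands still between calls to the robot, and variables do not carry over. Pictures are saved under pics/ and viewed, at most 10 in all, crops included, and the job is handed in when it is done.

Besides the shell and the picture viewer there is one more tool, called after "Call:" as name(argument=value, ...) on one line, values as JSON. move_arm: Moves the arm, as the interface text tells. Scaled input: -1 to 1 covers 25 mm each way for a shift and 30 degrees each way for a turn. Its arguments: {"type":"object","properties":{"targets":{"type":"array"},"claw":{"type":"number"},"newtons":{"type":"number"}},"required":["targets"]}

```bash
mkdir -p pics; ls
python3 - <<'E'
from station import sensors, cams
import cv2, numpy as np
for n in ("scene","top"):
    im=cams.snapshot(n); cv2.imwrite(f"pics/{n}0.png",im[:,:,::-1])
    m=cams.camera_model(n); print(n,m["fx"],m["fy"],m["cx"],m["cy"]);print(np.round(m["extrinsics"],4).tolist())
s=sensors.sense();print(s["t"],s["tcp_pos"],s["tool_rot"],s["force"])
E
```

```text
pics
scene 390.4260926817385 390.4260926817385 250.66661624658644 185.59252953132102
[[-0.7297, 0.6837, 0.0012, 0.406], [0.5964, 0.6373, -0.488, -0.2561], [-0.3344, -0.3554, -0.8728, 1.3393], [0.0, 0.0, 0.0, 1.0]]
top 399.0705401718165 399.0705401718165 256.4713862290057 194.07660003029522
[[0.0047, -0.9995, 0.032, -0.0343], [-0.9959, -0.0076, -0.0907, 0.5773], [0.0908, -0.0315, -0.9954, 0.9204], [0.0, 0.0, 0.0, 1.0]]
0.1 [ 0.18511085 -0.59626873  0.23043479] [ 9.88710012e-01  1.49838355e-01  2.60388671e-05 -9.89075711e-04] [-0.09209195 -1.03053255  0.468271  ]
```

View pics/top0.png

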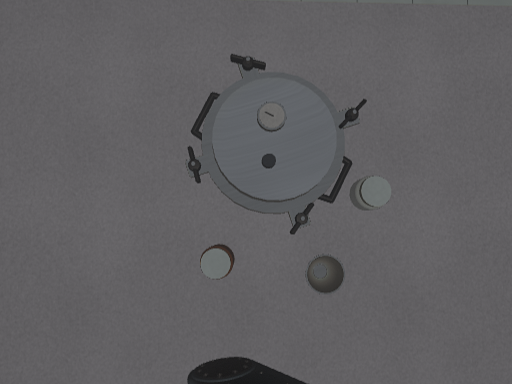

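View pics/scene0.png

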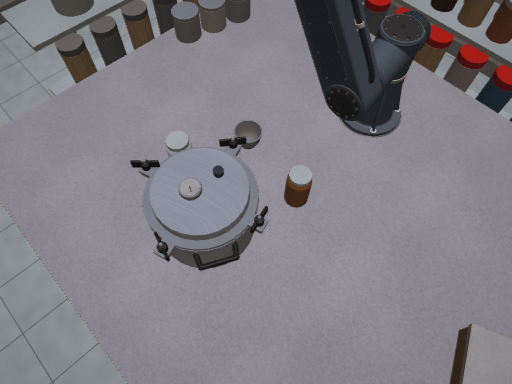

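Top view: the loose nut is at about (301,219), with the other nuts at (248,63), (352,114) and (195,165). The bowl is at (325,274), the tall jar at (215,263) and the short jar at (375,192).

```bash
cat > h.py <<'E'
from station import sensors, cams
import cv2, numpy as np
M={n:cams.camera_model(n) for n in ("top","scene")}
def p2w(n,u,v,z):
    m=M[n];E=np.array(m["extrinsics"]);R=E[:3,:3];c=-R.T@E[:3,3]
    d=R.T@np.array([(u-m["cx"])/m["fx"],(v-m["cy"])/m["fy"],1]);return c+d*(z-c[2])/d[2]
def w2p(n,p):
    m=M[n];E=np.array(m["extrinsics"]);q=E[:3,:3]@p+E[:3,3];return np.array([m["fx"]*q[0]/q[2]+m["cx"],m["fy"]*q[1]/q[2]+m["cy"]])
def nut(im,u,v,z=.207,r=24,th=52,n="top"):
    """wing axis line: centre and direction in world from dark pixels"""
    g=im.max(2)[v-r:v+r,u-r:u+r]
    k,l,s,c=cv2.connectedComponentsWithStats((g<th).astype(np.uint8))
    i=1+np.argmax(s[1:,4]);ys,xs=np.nonzero(l==i)
    P=np.array([p2w(n,x+u-r,y+v-r,z)[:2] for x,y in zip(xs,ys)])
    w,V=np.linalg.eigh(np.cov(P.T));d=V[:,1]
    t=(P-P.mean(0))@d
    return P.mean(0),np.degrees(np.arctan2(d[1],d[0]))%180,t.min(),t.max(),len(P)
E
python3 - <<'E'
from h import *
np.set_printoptions(precision=4,suppress=True)
im=cams.snapshot("top")
for u,v in((301,219),(248,63),(352,114),(195,165)):print(nut(im,u,v),p2w("top",u,v,.203))
for u,v,z in((325,274,.07),(215,263,.135),(375,192,.085)):print(p2w("top",u,v,z))
a=cv2.resize(im[150:310,190:400],None,fx=3.8,fy=3.7,interpolation=cv2.INTER_CUBIC)
cv2.imwrite("pics/c.png",cv2.convertScaleAbs(a[:,:,::-1],alpha=1.8))
E
```

```text
(array([ 0.5161, -0.1111]), np.float64(144.53157992692175), np.float64(-0.035342925458945434), np.float64(0.03523525649350159), 172) [ 0.5138 -0.1112  0.203 ]
(array([ 0.8224, -0.0061]), np.float64(75.44234399169), np.float64(-0.03485740316727721), np.float64(0.03592075863626174), 280) [ 0.8229 -0.0071  0.203 ]
(array([ 0.7213, -0.2118]), np.float64(136.88932833352942), np.float64(-0.03951665547995298), np.float64(0.03685871336078464), 200) [ 0.7221 -0.2138  0.203 ]
(array([0.6169, 0.0958]), np.float64(15.181211790127406), np.float64(-0.03759360909178858), np.float64(0.03512786270380728), 201) [0.6169 0.094  0.203 ]
[ 0.3952 -0.1835  0.07  ]
[0.4243 0.0576 0.135 ]
[ 0.5789 -0.2956  0.085 ]
```

View pics/c.png

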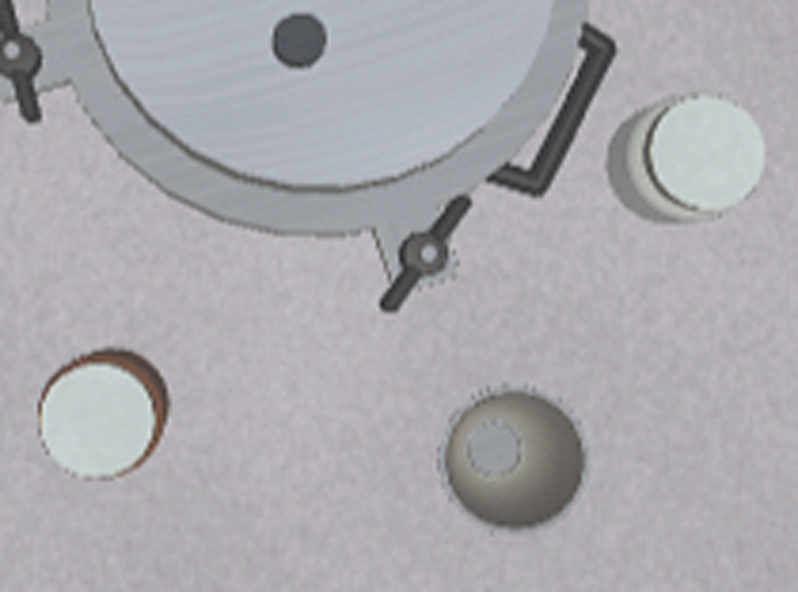

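```bash
cat >> h.py <<'E'
N=np.array([.5138,-.1114]); PSI=np.radians(17.2)
ex=np.array([np.cos(PSI),np.sin(PSI)]);ey=np.array([-ex[1],ex[0]])
CORN=np.array([a*.011*ex+b*.0145*ey for a in(1,-1) for b in(1,-1)])
def centre(th,g=0.,rc=.027):
    """TCP xy for which the closed fingers touch the ccw face of the wing at angle th (deg), gap g"""
    t=np.radians(th);e=np.array([np.cos(t),np.sin(t)]);n=np.array([-e[1],e[0]])
    h=max(-(CORN@n)); best=None
    for s in np.arange(.005,.055,.0005):
        C=CORN+s*e+(.004+h)*n; c=s*e+(.004+h)*n
        # contact radius: corner(s) nearest the wing, averaged within 1.5 mm
        d=C@n; near=C[d<d.min()+.0015]@e
        r=near.mean() if len(near)<2 else (max(near.min(),.012)+min(near.max(),.036))/2
        q=np.array([c@ex,c@ey]);hub=np.hypot(*np.maximum(abs(q)-[.011,.0145],0))
        cost=abs(r-rc)+max(0,.0155-hub)*3
        if best is None or cost<best[0]: best=(cost,N+c+g*n,r,hub,(C@ex).max())
    return best[1:]
E
python3 - <<'E'
from h import *
for th in list(range(270,40,-15)):
    c,r,hub,inb=centre(th); print(th,np.round(c*1e3,1),np.round(np.array([r,hub,inb])*1e3,1))
print(centre(144.5,.010)[0])
E
```

```text
270 [ 532.6 -148.9] [26.9 26.9 17.9]
255 [ 525.4 -149.2] [27.1 25.1 10.9]
240 [ 518.5 -147.6] [27.2 21.4  4.7]
225 [ 512.4 -143.9] [27.  16.1  0. ]
210 [ 501.1 -142.5] [ 34.   15.4 -10.3]
195 [ 491.2 -137. ] [ 27.   18.5 -18.2]
180 [ 480.8 -132.5] [ 26.8  26.8 -26.8]
165 [ 480.5 -125.4] [ 26.9  24.9 -24.9]
150 [ 482.1 -118.4] [ 27.2  21.4 -21.4]
135 [ 485.5 -112.1] [ 27.2  16.2 -16.2]
120 [484.3 -96.1] [ 39.7  15.5 -12.7]
105 [490.5 -84.5] [27.  18.4 -3.3]
90 [495.  -73.9] [26.9 26.9  4.1]
75 [502.2 -73.6] [27.1 25.1 11.1]
60 [509.1 -75.2] [27.2 21.4 17.3]
45 [515.2 -78.9] [27.  16.1 22. ]
[ 0.47757581 -0.12429933]
```

Call:
move_arm(targets=[{"dz": 1}, {"dz": 1, "dx": 0.5, "dy": 1}, {"dx": 0.6, "dy": 1}, {"dx": 0.6, "dy": 1}, {"dx": 0.6, "dy": 1}, {"dx": 0.6, "dy": 1}, {"dx": 0.6, "dy": 1}, {"dx": 0.6, "dy": 1}, {"dx": 0.6, "dy": 1}, {"dx": 0.6, "dy": 1}], claw=0)

```text
schema error: expected keys dx, dy, dz, rx, ry, rz
```

Call:
move_arm(targets=[{"dx": 0, "dy": 0, "dz": 1, "rx": 0, "ry": 0, "rz": 0}, {"dx": 0.6, "dy": 1, "dz": 1, "rx": 0, "ry": 0, "rz": 0}, {"dx": 0.6, "dy": 1, "dz": 0, "rx": 0, "ry": 0, "rz": 0}, {"dx": 0.6, "dy": 1, "dz": 0, "rx": 0, "ry": 0, "rz": 0}, {"dx": 0.6, "dy": 1, "dz": 0, "rx": 0, "ry": 0, "rz": 0}, {"dx": 0.6, "dy": 1, "dz": 0, "rx": 0, "ry": 0, "rz": 0}, {"dx": 0.6, "dy": 1, "dz": 0, "rx": 0, "ry": 0, "rz": 0}, {"dx": 0.6, "dy": 1, "dz": 0, "rx": 0, "ry": 0, "rz": 0}, {"dx": 0.6, "dy": 1, "dz": 0, "rx": 0, "ry": 0, "rz": 0}, {"dx": 0.6, "dy": 1, "dz": 0, "rx": 0, "ry": 0, "rz": 0}], claw=0)

```text
t: 1.4
tcp_pos: [0.3205, -0.3708, 0.2811]
tool_rot: [0.989, 0.15, -0.0, -0.0]
force: [-0.2, -0.8, -0.3]
finger_gap: 0.007
gripper_force: 0.0
```

Call:
move_arm(targets=[{"dx": 0.62, "dy": 0.99, "dz": 0, "rx": 0, "ry": 0, "rz": 0}, {"dx": 0.62, "dy": 0.99, "dz": 0, "rx": 0, "ry": 0, "rz": 0}, {"dx": 0.62, "dy": 0.99, "dz": 0, "rx": 0, "ry": 0, "rz": 0}, {"dx": 0.62, "dy": 0.99, "dz": 0, "rx": 0, "ry": 0, "rz": 0}, {"dx": 0.62, "dy": 0.99, "dz": 0, "rx": 0, "ry": 0, "rz": 0}, {"dx": 0.62, "dy": 0.99, "dz": 0, "rx": 0, "ry": 0, "rz": 0}, {"dx": 0.62, "dy": 0.99, "dz": 0, "rx": 0, "ry": 0, "rz": 0}, {"dx": 0.62, "dy": 0.99, "dz": 0, "rx": 0, "ry": 0, "rz": 0}, {"dx": 0.62, "dy": 0.99, "dz": -0.5, "rx": 0, "ry": 0, "rz": 0}, {"dx": 0.62, "dy": 0.97, "dz": -0.5, "rx": 0, "ry": 0, "rz": 0}])

```text
t: 2.65
tcp_pos: [0.4756, -0.124, 0.256]
tool_rot: [0.989, 0.15, 0.0, 0.0]
force: [1.2, -0.1, -0.3]
finger_gap: -0.001
gripper_force: 0.0
```

Run:
```python
from h import *
s=sensors.sense();print(s["t"],s["tcp_pos"],s["force"])
im=np.vstack([cv2.resize(cams.snapshot(n)[a:a+90,b:b+160],None,fx=3.3,fy=3.3,interpolation=cv2.INTER_CUBIC) for n,a,b in(("top",170,230),("scene",90,160))])
cv2.imwrite("pics/d.png",cv2.convertScaleAbs(im[:,:,::-1],alpha=1.7))
```

```text
2.65 [ 0.47557832 -0.1239993   0.25599619] [ 1.19845065 -0.10778661 -0.26179385]
```

View pics/d.png

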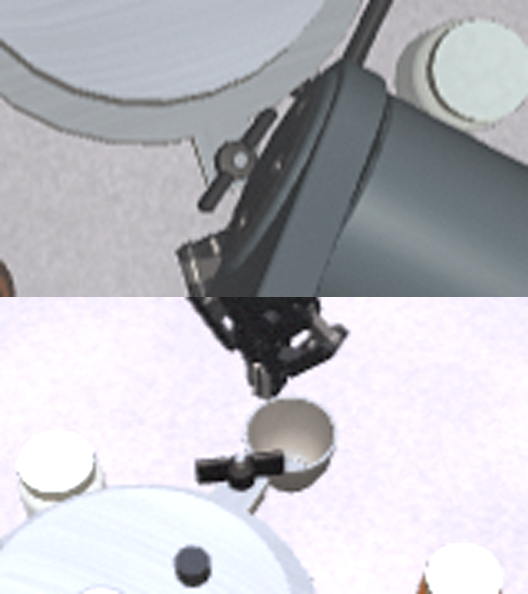

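Both views show the closed fingertips just outboard of the loose nut and clear of it. Next I'll compute the first stroke.

```bash
cat >> h.py <<'E'
def rows(p,pts):
    p=np.array(p[:2])
    for q in pts:
        d=np.round((np.array(q)-p)/.025,2);p=p+d*.025;print(d.tolist(),end=" ")
    print("end",np.round(p,4))
def smooth(ths,g=-.002,rc=.027):
    T=np.arange(330,20,-1);P=np.array([centre(t,0,rc)[0]+g*np.array([-np.sin(np.radians(t)),np.cos(np.radians(t))]) for t in T])
    k=np.ones(25)/25;P=np.array([np.convolve(P[:,i],k,"same") for i in(0,1)]).T
    return [P[np.argmin(abs(T-t))] for t in ths]
E
python3 - <<'E'
from h import *
p=sensors.sense()["tcp_pos"]
rows(p,smooth(np.linspace(140,60,17)))
E
```

```text
[0.41, 0.41] [0.02, 0.13] [0.01, 0.16] [0.02, 0.17] [0.03, 0.2] [0.04, 0.2] [0.05, 0.21] [0.07, 0.17] [0.08, 0.14] [0.07, 0.1] [0.08, 0.05] [0.09, 0.0] [0.1, -0.0] [0.09, -0.02] [0.09, -0.02] [0.09, -0.03] [0.09, -0.03] end [ 0.5108 -0.0765]
```

Call:
move_arm(targets=[{"dx": 0, "dy": 0, "dz": -0.5, "rx": 0, "ry": 0, "rz": 0}, {"dx": 0, "dy": 0, "dz": -0.5, "rx": 0, "ry": 0, "rz": 0}, {"dx": 0, "dy": 0, "dz": -0.5, "rx": 0, "ry": 0, "rz": 0}, {"dx": 0, "dy": 0, "dz": -0.4, "rx": 0, "ry": 0, "rz": 0}, {"dx": 0, "dy": 0, "dz": -0.3, "rx": 0, "ry": 0, "rz": 0}, {"dx": 0, "dy": 0, "dz": -0.2, "rx": 0, "ry": 0, "rz": 0}, {"dx": 0, "dy": 0, "dz": -0.1, "rx": 0, "ry": 0, "rz": 0}, {"dx": 0, "dy": 0, "dz": 0, "rx": 0, "ry": 0, "rz": 0}, {"dx": 0, "dy": 0, "dz": 0, "rx": 0, "ry": 0, "rz": 0}, {"dx": 0, "dy": 0, "dz": 0, "rx": 0, "ry": 0, "rz": 0}])

```text
t: 4.0
tcp_pos: [0.4754, -0.125, 0.1941]
tool_rot: [0.989, 0.15, 0.0, 0.0]
force: [-0.2, 0.1, -0.2]
finger_gap: 0.003
gripper_force: 0.0
```

Call:
move_arm(targets=[{"dx": 0.15, "dy": 0.15, "dz": 0, "rx": 0, "ry": 0, "rz": 0}, {"dx": 0.14, "dy": 0.15, "dz": 0, "rx": 0, "ry": 0, "rz": 0}, {"dx": 0.13, "dy": 0.15, "dz": 0, "rx": 0, "ry": 0, "rz": 0}, {"dx": 0.02, "dy": 0.13, "dz": 0, "rx": 0, "ry": 0, "rz": 0}, {"dx": 0.01, "dy": 0.16, "dz": 0, "rx": 0, "ry": 0, "rz": 0}, {"dx": 0.02, "dy": 0.17, "dz": 0, "rx": 0, "ry": 0, "rz": 0}, {"dx": 0.03, "dy": 0.2, "dz": 0, "rx": 0, "ry": 0, "rz": 0}, {"dx": 0.04, "dy": 0.2, "dz": 0, "rx": 0, "ry": 0, "rz": 0}, {"dx": 0.05, "dy": 0.21, "dz": 0, "rx": 0, "ry": 0, "rz": 0}, {"dx": 0.07, "dy": 0.17, "dz": 0, "rx": 0, "ry": 0, "rz": 0}])

```text
t: 5.25
tcp_pos: [0.4916, -0.0822, 0.1938]
tool_rot: [0.989, 0.15, -0.0, -0.0]
force: [-2.2, -1.4, 0.4]
finger_gap: 0.001
gripper_force: 0.5
```

Run:
```python
from h import *
s=sensors.sense();print(s["tcp_pos"],s["force"])
im=np.vstack([cv2.resize(cams.snapshot(n)[a:a+90,b:b+160],None,fx=3.3,fy=3.3,interpolation=cv2.INTER_CUBIC) for n,a,b in(("top",170,230),("scene",90,160))])
cv2.imwrite("pics/e.png",cv2.convertScaleAbs(im[:,:,::-1],alpha=1.7))
```

```text
[ 0.49162133 -0.08217864  0.19377259] [-2.16339015 -1.41203758  0.35682808]
```

View pics/e.png

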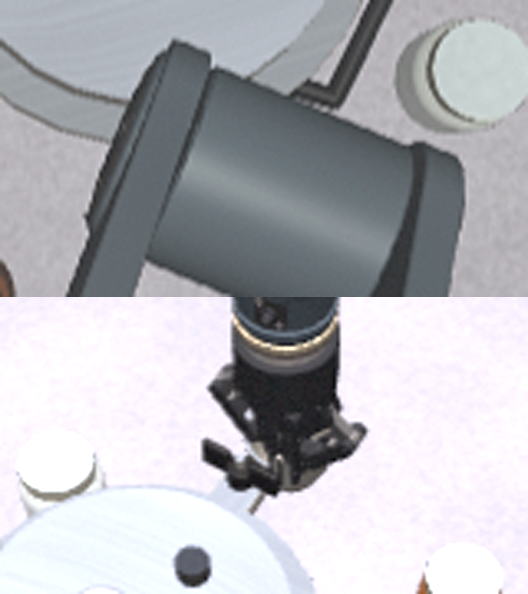

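The nut turned: in the scene view (lower half) its wing bears on the fingertip, at about 2.6 N. I'll continue.

Call:
move_arm(targets=[{"dx": 0.08, "dy": 0.14, "dz": 0, "rx": 0, "ry": 0, "rz": 0}, {"dx": 0.07, "dy": 0.1, "dz": 0, "rx": 0, "ry": 0, "rz": 0}, {"dx": 0.08, "dy": 0.05, "dz": 0, "rx": 0, "ry": 0, "rz": 0}, {"dx": 0.09, "dy": 0, "dz": 0, "rx": 0, "ry": 0, "rz": 0}, {"dx": 0.1, "dy": 0, "dz": 0, "rx": 0, "ry": 0, "rz": 0}, {"dx": 0.09, "dy": -0.02, "dz": 0, "rx": 0, "ry": 0, "rz": 0}, {"dx": 0.09, "dy": -0.02, "dz": 0, "rx": 0, "ry": 0, "rz": 0}, {"dx": 0.09, "dy": -0.03, "dz": 0, "rx": 0, "ry": 0, "rz": 0}, {"dx": 0.09, "dy": -0.03, "dz": 0, "rx": 0, "ry": 0, "rz": 0}, {"dx": 0, "dy": 0, "dz": 0, "rx": 0, "ry": 0, "rz": 0}])

```text
t: 6.6
tcp_pos: [0.5115, -0.078, 0.1938]
tool_rot: [0.989, 0.15, 0.0, 0.0]
force: [-0.8, 1.0, -1.1]
finger_gap: 0.002
gripper_force: 0.4
```

Run:
```python
from h import *
p=sensors.sense()["tcp_pos"]
q=centre(240,.012)[0];print(q,(q-p[:2])/.025)
rows(q,smooth(np.linspace(235,60,26)))
```

```text
[ 0.52884267 -0.15357121] [ 0.69279506 -3.021124  ]
[-0.56, 0.34] [-0.13, 0.05] [-0.16, 0.05] [-0.18, 0.06] [-0.2, 0.07] [-0.24, 0.07] [-0.21, 0.09] [-0.16, 0.1] [-0.08, 0.11] [-0.0, 0.13] [0.01, 0.13] [0.04, 0.13] [0.04, 0.12] [0.06, 0.12] [0.04, 0.16] [0.02, 0.21] [0.03, 0.25] [0.05, 0.28] [0.07, 0.29] [0.1, 0.22] [0.11, 0.15] [0.11, 0.06] [0.14, -0.01] [0.13, -0.02] [0.12, -0.03] [0.12, -0.05] end [ 0.5106 -0.0766]
```

Call:
move_arm(targets=[{"dx": -0.15, "dy": 0.1, "dz": 0.2, "rx": 0, "ry": 0, "rz": 0}, {"dx": -0.15, "dy": 0.1, "dz": 0.5, "rx": 0, "ry": 0, "rz": 0}, {"dx": -0.3, "dy": 0, "dz": 0.9, "rx": 0, "ry": 0, "rz": 0}, {"dx": -0.3, "dy": -0.2, "dz": 0.3, "rx": 0, "ry": 0, "rz": 0}, {"dx": -0.3, "dy": -0.5, "dz": 0, "rx": 0, "ry": 0, "rz": 0}, {"dx": 0, "dy": -0.7, "dz": 0, "rx": 0, "ry": 0, "rz": 0}, {"dx": 0, "dy": -0.7, "dz": 0, "rx": 0, "ry": 0, "rz": 0}, {"dx": 0.5, "dy": -0.7, "dz": 0, "rx": 0, "ry": 0, "rz": 0}, {"dx": 0.7, "dy": -0.4, "dz": 0, "rx": 0, "ry": 0, "rz": 0}, {"dx": 0.5, "dy": 0, "dz": 0, "rx": 0, "ry": 0, "rz": 0}])

```text
t: 7.85
tcp_pos: [0.5245, -0.1548, 0.2407]
tool_rot: [0.989, 0.149, -0.0, -0.0]
force: [0.1, -0.1, 0.4]
finger_gap: 0.0
gripper_force: 0.0
```

Run:
```python
from h import *
s=sensors.sense();print(s["tcp_pos"])
im=np.vstack([cv2.resize(cams.snapshot(n)[a:a+60,b:b+100],None,fx=5,fy=5,interpolation=cv2.INTER_CUBIC) for n,a,b in(("top",190,250),("scene",110,190))])
cv2.imwrite("pics/f.png",cv2.convertScaleAbs(im[:,:,::-1],alpha=1.7))
for t in(60,240):
  for z in(.187,.213):print(t,z,(w2p("scene",np.r_[N+.036*np.array([np.cos(np.radians(t)),np.sin(np.radians(t))]),z])-[190,110])*5+[0,300])
```

```text
[ 0.52450865 -0.15479899  0.24070953]
60 0.187 [233.50865543 523.38658485]
60 0.213 [231.99011222 495.22413444]
240 0.187 [205.65522745 415.74944284]
240 0.213 [203.57792214 386.16207866]
```

View pics/f.png

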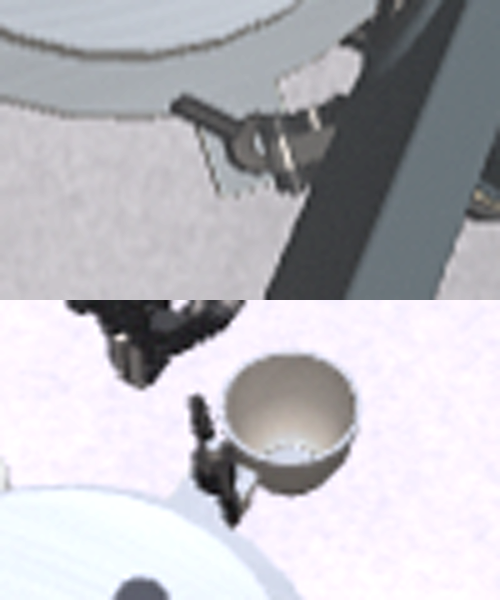

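The wing is at about 57°, as the model predicted. In the scene crop its tips are at (235,525) and (195,395). Next comes stroke 2.

Call:
move_arm(targets=[{"dx": 0.2, "dy": 0.05, "dz": 0, "rx": 0, "ry": 0, "rz": 0}, {"dx": 0, "dy": 0, "dz": -0.4, "rx": 0, "ry": 0, "rz": 0}, {"dx": 0, "dy": 0, "dz": -0.5, "rx": 0, "ry": 0, "rz": 0}, {"dx": 0, "dy": 0, "dz": -0.5, "rx": 0, "ry": 0, "rz": 0}, {"dx": 0, "dy": 0, "dz": -0.48, "rx": 0, "ry": 0, "rz": 0}, {"dx": 0, "dy": 0, "dz": 0, "rx": 0, "ry": 0, "rz": 0}, {"dx": -0.18, "dy": 0.11, "dz": 0, "rx": 0, "ry": 0, "rz": 0}, {"dx": -0.18, "dy": 0.11, "dz": 0, "rx": 0, "ry": 0, "rz": 0}, {"dx": -0.2, "dy": 0.12, "dz": 0, "rx": 0, "ry": 0, "rz": 0}, {"dx": -0.13, "dy": 0.05, "dz": 0, "rx": 0, "ry": 0, "rz": 0}])

```text
t: 9.2
tcp_pos: [0.5115, -0.1419, 0.1947]
tool_rot: [0.989, 0.15, 0.001, 0.0]
force: [1.2, -0.1, -0.5]
finger_gap: -0.003
gripper_force: 0.6
```

Call:
move_arm(targets=[{"dx": -0.16, "dy": 0.05, "dz": 0, "rx": 0, "ry": 0, "rz": 0}, {"dx": -0.18, "dy": 0.06, "dz": 0, "rx": 0, "ry": 0, "rz": 0}, {"dx": -0.2, "dy": 0.07, "dz": 0, "rx": 0, "ry": 0, "rz": 0}, {"dx": -0.24, "dy": 0.07, "dz": 0, "rx": 0, "ry": 0, "rz": 0}, {"dx": -0.21, "dy": 0.09, "dz": 0, "rx": 0, "ry": 0, "rz": 0}, {"dx": -0.16, "dy": 0.1, "dz": 0, "rx": 0, "ry": 0, "rz": 0}, {"dx": -0.08, "dy": 0.11, "dz": 0, "rx": 0, "ry": 0, "rz": 0}, {"dx": 0, "dy": 0.13, "dz": 0, "rx": 0, "ry": 0, "rz": 0}, {"dx": 0.01, "dy": 0.13, "dz": 0, "rx": 0, "ry": 0, "rz": 0}, {"dx": 0.04, "dy": 0.13, "dz": 0, "rx": 0, "ry": 0, "rz": 0}])

```text
t: 10.45
tcp_pos: [0.4815, -0.118, 0.1941]
tool_rot: [0.989, 0.15, -0.001, -0.0]
force: [-0.7, -0.2, -1.0]
finger_gap: 0.001
gripper_force: 0.5
```

Run:
```python
from h import *
p=sensors.sense()["tcp_pos"]; print(p, smooth([154])[0])
rows(p,smooth(np.linspace(147,60,13)))
```

```text
[ 0.48152203 -0.11795172  0.19413198] [ 0.4826229  -0.11854106]
[0.1, 0.1] [0.05, 0.13] [0.02, 0.19] [0.03, 0.27] [0.04, 0.27] [0.07, 0.3] [0.1, 0.23] [0.11, 0.2] [0.12, 0.07] [0.13, -0.0] [0.13, -0.02] [0.14, -0.04] [0.13, -0.05] end [ 0.5108 -0.0767]
```

Call:
move_arm(targets=[{"dx": 0.1, "dy": 0.1, "dz": 0, "rx": 0, "ry": 0, "rz": 0}, {"dx": 0.05, "dy": 0.13, "dz": 0, "rx": 0, "ry": 0, "rz": 0}, {"dx": 0.02, "dy": 0.19, "dz": 0, "rx": 0, "ry": 0, "rz": 0}, {"dx": 0.03, "dy": 0.27, "dz": 0, "rx": 0, "ry": 0, "rz": 0}, {"dx": 0.04, "dy": 0.27, "dz": 0, "rx": 0, "ry": 0, "rz": 0}, {"dx": 0.07, "dy": 0.3, "dz": 0, "rx": 0, "ry": 0, "rz": 0}, {"dx": 0.1, "dy": 0.23, "dz": 0, "rx": 0, "ry": 0, "rz": 0}, {"dx": 0.11, "dy": 0.2, "dz": 0, "rx": 0, "ry": 0, "rz": 0}, {"dx": 0.12, "dy": 0.07, "dz": 0, "rx": 0, "ry": 0, "rz": 0}, {"dx": 0.13, "dy": 0, "dz": 0, "rx": 0, "ry": 0, "rz": 0}])

```text
t: 11.7
tcp_pos: [0.5012, -0.0739, 0.1942]
tool_rot: [0.989, 0.15, -0.0, -0.0]
force: [-1.2, 0.7, -0.3]
finger_gap: 0.006
gripper_force: 0.5
```

Call:
move_arm(targets=[{"dx": 0.13, "dy": -0.02, "dz": 0, "rx": 0, "ry": 0, "rz": 0}, {"dx": 0.14, "dy": -0.04, "dz": 0, "rx": 0, "ry": 0, "rz": 0}, {"dx": 0.13, "dy": -0.05, "dz": 0, "rx": 0, "ry": 0, "rz": 0}, {"dx": 0, "dy": 0, "dz": 0, "rx": 0, "ry": 0, "rz": 0}, {"dx": -0.15, "dy": 0.1, "dz": 0.2, "rx": 0, "ry": 0, "rz": 0}, {"dx": -0.15, "dy": 0.1, "dz": 0.5, "rx": 0, "ry": 0, "rz": 0}, {"dx": -0.3, "dy": 0, "dz": 0.9, "rx": 0, "ry": 0, "rz": 0}, {"dx": -0.3, "dy": -0.2, "dz": 0.3, "rx": 0, "ry": 0, "rz": 0}, {"dx": -0.3, "dy": -0.5, "dz": 0, "rx": 0, "ry": 0, "rz": 0}, {"dx": 0, "dy": -0.7, "dz": 0, "rx": 0, "ry": 0, "rz": 0}])

```text
t: 12.95
tcp_pos: [0.4802, -0.1079, 0.2415]
tool_rot: [0.989, 0.15, -0.001, -0.0]
force: [-0.4, 0.3, -1.0]
finger_gap: -0.003
gripper_force: 0.0
```

Call:
move_arm(targets=[{"dx": 0, "dy": -0.7, "dz": 0, "rx": 0, "ry": 0, "rz": 0}, {"dx": 0.5, "dy": -0.7, "dz": 0, "rx": 0, "ry": 0, "rz": 0}, {"dx": 0.7, "dy": -0.4, "dz": 0, "rx": 0, "ry": 0, "rz": 0}, {"dx": 0.6, "dy": 0.05, "dz": 0, "rx": 0, "ry": 0, "rz": 0}, {"dx": 0, "dy": 0, "dz": 0, "rx": 0, "ry": 0, "rz": 0}, {"dx": 0, "dy": 0, "dz": 0, "rx": 0, "ry": 0, "rz": 0}, {"dx": 0, "dy": 0, "dz": 0, "rx": 0, "ry": 0, "rz": 0}, {"dx": 0, "dy": 0, "dz": 0, "rx": 0, "ry": 0, "rz": 0}, {"dx": 0, "dy": 0, "dz": 0, "rx": 0, "ry": 0, "rz": 0}, {"dx": 0, "dy": 0, "dz": 0, "rx": 0, "ry": 0, "rz": 0}])

```text
t: 14.2
tcp_pos: [0.5262, -0.1509, 0.2419]
tool_rot: [0.989, 0.15, 0.0, 0.0]
force: [0.4, 0.2, 0.2]
finger_gap: 0.001
gripper_force: 0.0
```

Run:
```python
from h import *
s=sensors.sense();print(s["tcp_pos"])
im=cams.snapshot("top"); im2=cams.snapshot("scene")
im=np.vstack([cv2.resize(m[a:a+60,b:b+100],None,fx=5,fy=5,interpolation=cv2.INTER_CUBIC) for m,a,b in((im,190,250),(im2,110,190))])
cv2.imwrite("pics/g.png",cv2.convertScaleAbs(im[:,:,::-1],alpha=1.7))
```

```text
[ 0.52615367 -0.15088211  0.24191509]
```

View pics/g.png

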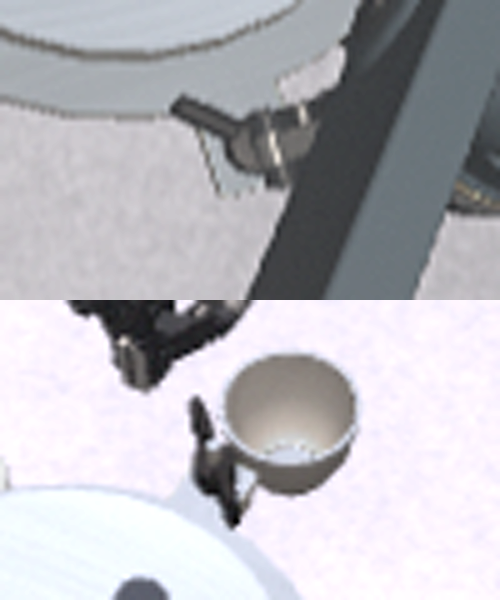

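The wing is back at about 57°, so it has turned roughly 267° in all, and the canner hasn't moved. Stroke 3 goes in small steps because the stop may come at any point.

Call:
move_arm(targets=[{"dx": 0.1, "dy": -0.1, "dz": 0, "rx": 0, "ry": 0, "rz": 0}, {"dx": 0, "dy": 0, "dz": -0.4, "rx": 0, "ry": 0, "rz": 0}, {"dx": 0, "dy": 0, "dz": -0.5, "rx": 0, "ry": 0, "rz": 0}, {"dx": 0, "dy": 0, "dz": -0.5, "rx": 0, "ry": 0, "rz": 0}, {"dx": 0, "dy": 0, "dz": -0.52, "rx": 0, "ry": 0, "rz": 0}, {"dx": 0, "dy": 0, "dz": 0, "rx": 0, "ry": 0, "rz": 0}, {"dx": -0.16, "dy": 0.1, "dz": 0, "rx": 0, "ry": 0, "rz": 0}, {"dx": -0.16, "dy": 0.1, "dz": 0, "rx": 0, "ry": 0, "rz": 0}, {"dx": -0.08, "dy": 0.04, "dz": 0, "rx": 0, "ry": 0, "rz": 0}, {"dx": 0, "dy": 0, "dz": 0, "rx": 0, "ry": 0, "rz": 0}])

```text
t: 15.55
tcp_pos: [0.5188, -0.1474, 0.1942]
tool_rot: [0.989, 0.15, 0.0, 0.0]
force: [-0.8, -0.3, -0.5]
finger_gap: 0.003
gripper_force: 0.0
```

Run:
```python
from h import *
p=sensors.sense()["tcp_pos"]; print(p,sensors.sense()["force"], smooth([240],0)[0])
rows(p,smooth(range(235,50,-5),-.001))
```

```text
[ 0.51878556 -0.14740473  0.1942439 ] [-0.77694898 -0.29178641 -0.5201425 ] [ 0.51864199 -0.14717468]
[-0.12, 0.07] [-0.1, 0.04] [-0.11, 0.03] [-0.12, 0.03] [-0.13, 0.04] [-0.15, 0.04] [-0.15, 0.05] [-0.18, 0.06] [-0.16, 0.06] [-0.13, 0.07] [-0.1, 0.07] [-0.07, 0.08] [-0.01, 0.09] [0.01, 0.09] [0.01, 0.1] [0.01, 0.09] [0.03, 0.09] [0.03, 0.09] [0.05, 0.08] [0.03, 0.1] [0.01, 0.14] [0.01, 0.16] [0.02, 0.17] [0.02, 0.2] [0.04, 0.21] [0.06, 0.21] [0.06, 0.17] [0.08, 0.14] [0.07, 0.11] [0.08, 0.06] [0.09, 0.0] [0.1, 0.0] [0.09, -0.01] [0.09, -0.02] [0.09, -0.02] [0.09, -0.04] [0.09, -0.04] end [ 0.512  -0.0772]
```

Call:
move_arm(targets=[{"dx": -0.05, "dy": 0.02, "dz": 0, "rx": 0, "ry": 0, "rz": 0}, {"dx": -0.05, "dy": 0.02, "dz": 0, "rx": 0, "ry": 0, "rz": 0}, {"dx": -0.05, "dy": 0.02, "dz": 0, "rx": 0, "ry": 0, "rz": 0}, {"dx": -0.05, "dy": 0.02, "dz": 0, "rx": 0, "ry": 0, "rz": 0}, {"dx": -0.05, "dy": 0.02, "dz": 0, "rx": 0, "ry": 0, "rz": 0}, {"dx": -0.05, "dy": 0.02, "dz": 0, "rx": 0, "ry": 0, "rz": 0}, {"dx": -0.05, "dy": 0.02, "dz": 0, "rx": 0, "ry": 0, "rz": 0}, {"dx": -0.05, "dy": 0.02, "dz": 0, "rx": 0, "ry": 0, "rz": 0}, {"dx": -0.05, "dy": 0.01, "dz": 0, "rx": 0, "ry": 0, "rz": 0}, {"dx": 0, "dy": 0, "dz": 0, "rx": 0, "ry": 0, "rz": 0}])

```text
t: 16.8
tcp_pos: [0.5072, -0.1431, 0.1938]
tool_rot: [0.989, 0.15, -0.0, -0.0]
force: [0.1, 0.8, 0.4]
finger_gap: 0.001
gripper_force: 0.3
```

Call:
move_arm(targets=[{"dx": -0.03, "dy": 0.01, "dz": 0, "rx": 0, "ry": 0, "rz": 0}, {"dx": -0.03, "dy": 0.01, "dz": 0, "rx": 0, "ry": 0, "rz": 0}, {"dx": -0.03, "dy": 0.01, "dz": 0, "rx": 0, "ry": 0, "rz": 0}, {"dx": -0.03, "dy": 0.01, "dz": 0, "rx": 0, "ry": 0, "rz": 0}, {"dx": -0.03, "dy": 0.01, "dz": 0, "rx": 0, "ry": 0, "rz": 0}, {"dx": -0.03, "dy": 0.01, "dz": 0, "rx": 0, "ry": 0, "rz": 0}, {"dx": -0.03, "dy": 0.01, "dz": 0, "rx": 0, "ry": 0, "rz": 0}, {"dx": -0.03, "dy": 0.01, "dz": 0, "rx": 0, "ry": 0, "rz": 0}, {"dx": -0.03, "dy": 0.01, "dz": 0, "rx": 0, "ry": 0, "rz": 0}, {"dx": 0, "dy": 0, "dz": 0, "rx": 0, "ry": 0, "rz": 0}])

```text
t: 18.05
tcp_pos: [0.5006, -0.1408, 0.1938]
tool_rot: [0.989, 0.15, -0.0, -0.0]
force: [1.0, 0.2, -0.3]
finger_gap: 0.0
gripper_force: 0.3
```

Call:
move_arm(targets=[{"dx": -0.03, "dy": 0.01, "dz": 0, "rx": 0, "ry": 0, "rz": 0}, {"dx": -0.03, "dy": 0.01, "dz": 0, "rx": 0, "ry": 0, "rz": 0}, {"dx": -0.03, "dy": 0.01, "dz": 0, "rx": 0, "ry": 0, "rz": 0}, {"dx": -0.03, "dy": 0.01, "dz": 0, "rx": 0, "ry": 0, "rz": 0}, {"dx": -0.03, "dy": 0.01, "dz": 0, "rx": 0, "ry": 0, "rz": 0}, {"dx": -0.03, "dy": 0.01, "dz": 0, "rx": 0, "ry": 0, "rz": 0}, {"dx": -0.03, "dy": 0.01, "dz": 0, "rx": 0, "ry": 0, "rz": 0}, {"dx": -0.03, "dy": 0.01, "dz": 0, "rx": 0, "ry": 0, "rz": 0}, {"dx": -0.03, "dy": 0.01, "dz": 0, "rx": 0, "ry": 0, "rz": 0}, {"dx": -0.03, "dy": 0.01, "dz": 0, "rx": 0, "ry": 0, "rz": 0}])

```text
t: 19.3
tcp_pos: [0.4931, -0.1384, 0.1938]
tool_rot: [0.989, 0.15, -0.0, -0.0]
force: [0.9, -0.5, -0.2]
finger_gap: -0.002
gripper_force: 0.4
```

Call:
move_arm(targets=[{"dx": -0.03, "dy": 0.01, "dz": 0, "rx": 0, "ry": 0, "rz": 0}, {"dx": -0.03, "dy": 0.01, "dz": 0, "rx": 0, "ry": 0, "rz": 0}, {"dx": -0.03, "dy": 0.01, "dz": 0, "rx": 0, "ry": 0, "rz": 0}, {"dx": -0.03, "dy": 0.01, "dz": 0, "rx": 0, "ry": 0, "rz": 0}, {"dx": -0.03, "dy": 0.01, "dz": 0, "rx": 0, "ry": 0, "rz": 0}, {"dx": -0.03, "dy": 0.01, "dz": 0, "rx": 0, "ry": 0, "rz": 0}, {"dx": -0.03, "dy": 0.015, "dz": 0, "rx": 0, "ry": 0, "rz": 0}, {"dx": -0.03, "dy": 0.015, "dz": 0, "rx": 0, "ry": 0, "rz": 0}, {"dx": -0.03, "dy": 0.015, "dz": 0, "rx": 0, "ry": 0, "rz": 0}, {"dx": -0.03, "dy": 0.015, "dz": 0, "rx": 0, "ry": 0, "rz": 0}])

```text
t: 20.55
tcp_pos: [0.4895, -0.1382, 0.1948]
tool_rot: [0.989, 0.15, 0.004, 0.004]
force: [7.7, -6.3, -2.5]
finger_gap: 0.002
gripper_force: 4.3
```

Run:
```python
from h import *
p=sensors.sense()["tcp_pos"]; print(p,sensors.sense()["force"])
for t in range(200,50,-10): print(t,np.round(smooth([t],-.001)[0],4))
rows(p,smooth(range(180,50,-10),-.001))
```

```text
[ 0.48948291 -0.1382382   0.19478681] [ 7.74428951 -6.26657318 -2.51891384]
200 [ 0.4923 -0.1384]
190 [ 0.485  -0.1352]
180 [ 0.4808 -0.1315]
170 [ 0.4807 -0.1268]
160 [ 0.4814 -0.1221]
150 [ 0.4829 -0.1177]
140 [ 0.4847 -0.113 ]
130 [ 0.4853 -0.1057]
120 [ 0.4863 -0.0964]
110 [ 0.4887 -0.0859]
100 [ 0.4922 -0.078 ]
90 [ 0.496 -0.074]
80 [ 0.5007 -0.0739]
70 [ 0.5054 -0.0746]
60 [ 0.5098 -0.0761]
[-0.35, 0.27] [-0.0, 0.19] [0.03, 0.18] [0.06, 0.18] [0.07, 0.19] [0.02, 0.29] [0.04, 0.37] [0.1, 0.42] [0.14, 0.32] [0.15, 0.16] [0.19, 0.0] [0.19, -0.02] [0.17, -0.07] end [ 0.5097 -0.0762]
```

Force has risen to 10 N after about 308° (5.4 rad), which looks like the stop. I'll back off and check from the pictures.

Call:
move_arm(targets=[{"dx": 0.06, "dy": -0.1, "dz": 0, "rx": 0, "ry": 0, "rz": 0}, {"dx": 0.06, "dy": -0.1, "dz": 0, "rx": 0, "ry": 0, "rz": 0}, {"dx": 0.06, "dy": -0.1, "dz": 0, "rx": 0, "ry": 0, "rz": 0}, {"dx": 0, "dy": -0.2, "dz": 0, "rx": 0, "ry": 0, "rz": 0}, {"dx": 0, "dy": 0, "dz": 0.3, "rx": 0, "ry": 0, "rz": 0}, {"dx": 0, "dy": 0, "dz": 0.6, "rx": 0, "ry": 0, "rz": 0}, {"dx": 0, "dy": 0, "dz": 0.6, "rx": 0, "ry": 0, "rz": 0}, {"dx": -0.5, "dy": -0.5, "dz": 0.3, "rx": 0, "ry": 0, "rz": 0}, {"dx": -0.5, "dy": -0.5, "dz": 0, "rx": 0, "ry": 0, "rz": 0}, {"dx": 0, "dy": 0, "dz": 0, "rx": 0, "ry": 0, "rz": 0}])

```text
t: 21.8
tcp_pos: [0.4637, -0.1738, 0.2386]
tool_rot: [0.989, 0.149, -0.001, -0.0]
force: [0.9, 0.3, -0.3]
finger_gap: 0.003
gripper_force: 0.0
```

Run:
```python
from h import *
s=sensors.sense();print(s["tcp_pos"],s["force"])
m1=cams.snapshot("top");m2=cams.snapshot("scene")
im=np.vstack([cv2.resize(m[a:a+60,b:b+100],None,fx=5,fy=5,interpolation=cv2.INTER_CUBIC) for m,a,b in((m1,190,250),(m2,110,190))])
cv2.imwrite("pics/i.png",cv2.convertScaleAbs(im[:,:,::-1],alpha=1.7))
for t in(180,190,200,210):
  for k in(0,180):
    e=N+.036*np.array([np.cos(np.radians(t+k)),np.sin(np.radians(t+k))]);print(t+k,(w2p("scene",np.r_[e,.210])-[190,110])*5+[0,300],(w2p("top",np.r_[e,.210])-[250,190])*5)
```

```text
[ 0.46365245 -0.17377689  0.23861839] [ 0.90201072  0.2975926  -0.2685926 ]
180 [268.26258089 405.45020218] [258.74242655 239.48107735]
360 [166.05310154 481.80910389] [257.69822956  50.53798881]
190 [259.54167215 399.10525547] [275.1121685  238.10269351]
370 [174.81079573 488.4851746 ] [241.45765033  51.84456235]
200 [249.60099721 394.1015862 ] [290.95416027 233.8744003 ]
380 [184.92546229 493.78744124] [225.71211098  55.96067281]
210 [238.73468374 390.57825431] [305.7826929  226.92979318]
390 [196.08200037 497.54081527] [210.93568712  62.7662561 ]
```

View pics/i.png

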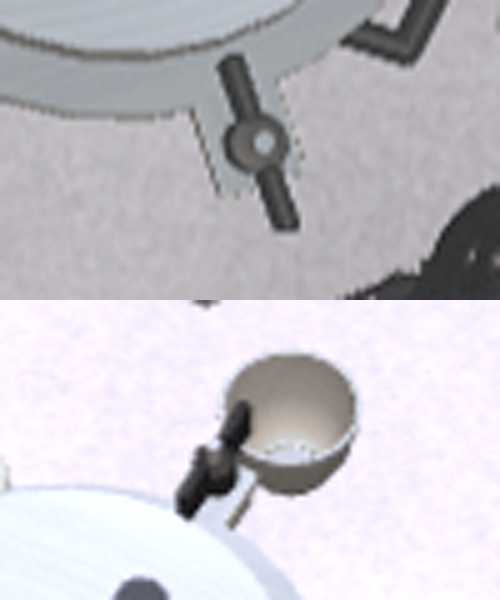

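The wing now lies at about 199°, with tips in the top crop at (232,60) and (288,228). Nothing else has moved. A square push well out on the wing will confirm the stop.

Run:
```python
from h import *
im=cams.snapshot("top");print(nut(im,301,219))
p=sensors.sense()["tcp_pos"]
for g in(.006,0):q=centre(199,g,.029);print(g,q,(q[0]-p[:2])/.025)
```

```text
(array([ 0.53071449, -0.10408599]), np.float64(6.5371266949092615), np.float64(-0.017947106272484643), np.float64(0.024579752380827827), 89)
0.006 (array([ 0.49021171, -0.14579167]), np.float64(0.02902498591467203), np.float64(0.022543448782140135), np.float64(-0.021891742475707434)) [1.01510604 1.08725493]
0 (array([ 0.4882583 , -0.14011856]), np.float64(0.02902498591467203), np.float64(0.022543448782140135), np.float64(-0.021891742475707434)) [0.93696968 1.31417938]
```

Call:
move_arm(targets=[{"dx": 0.5, "dy": 0.5, "dz": 0, "rx": 0, "ry": 0, "rz": 0}, {"dx": 0.5, "dy": 0.55, "dz": -0.3, "rx": 0, "ry": 0, "rz": 0}, {"dx": 0, "dy": 0, "dz": -0.5, "rx": 0, "ry": 0, "rz": 0}, {"dx": 0, "dy": 0, "dz": -0.5, "rx": 0, "ry": 0, "rz": 0}, {"dx": 0, "dy": 0, "dz": -0.48, "rx": 0, "ry": 0, "rz": 0}, {"dx": -0.02, "dy": 0.06, "dz": 0, "rx": 0, "ry": 0, "rz": 0}, {"dx": -0.02, "dy": 0.06, "dz": 0, "rx": 0, "ry": 0, "rz": 0}, {"dx": -0.02, "dy": 0.06, "dz": 0, "rx": 0, "ry": 0, "rz": 0}, {"dx": -0.02, "dy": 0.06, "dz": 0, "rx": 0, "ry": 0, "rz": 0}, {"dx": -0.02, "dy": 0.06, "dz": 0, "rx": 0, "ry": 0, "rz": 0}])

```text
t: 23.2
tcp_pos: [0.4879, -0.1394, 0.1947]
tool_rot: [0.989, 0.15, 0.0, 0.001]
force: [-0.4, -3.2, 1.6]
finger_gap: 0.001
gripper_force: 1.2
```

Call:
move_arm(targets=[{"dx": -0.02, "dy": 0.06, "dz": 0, "rx": 0, "ry": 0, "rz": 0}, {"dx": -0.02, "dy": 0.06, "dz": 0, "rx": 0, "ry": 0, "rz": 0}, {"dx": -0.01, "dy": 0.03, "dz": 0, "rx": 0, "ry": 0, "rz": 0}, {"dx": 0, "dy": 0, "dz": 0, "rx": 0, "ry": 0, "rz": 0}, {"dx": 0, "dy": 0, "dz": 0, "rx": 0, "ry": 0, "rz": 0}, {"dx": 0, "dy": 0, "dz": 0, "rx": 0, "ry": 0, "rz": 0}, {"dx": 0, "dy": 0, "dz": 0, "rx": 0, "ry": 0, "rz": 0}, {"dx": 0, "dy": 0, "dz": 0, "rx": 0, "ry": 0, "rz": 0}, {"dx": 0, "dy": 0, "dz": 0, "rx": 0, "ry": 0, "rz": 0}, {"dx": 0, "dy": 0, "dz": 0, "rx": 0, "ry": 0, "rz": 0}])

```text
t: 24.45
tcp_pos: [0.4879, -0.1387, 0.195]
tool_rot: [0.989, 0.15, 0.001, 0.003]
force: [-0.2, -9.0, -0.7]
finger_gap: -0.001
gripper_force: 4.3
```

Under a square push of 9 N the wing moves less than 1 mm, so this is the hard stop. I'll retreat.

Call:
move_arm(targets=[{"dx": 0.02, "dy": -0.08, "dz": 0, "rx": 0, "ry": 0, "rz": 0}, {"dx": 0.03, "dy": -0.15, "dz": 0, "rx": 0, "ry": 0, "rz": 0}, {"dx": 0, "dy": -0.3, "dz": 0, "rx": 0, "ry": 0, "rz": 0}, {"dx": 0, "dy": -0.1, "dz": 0.5, "rx": 0, "ry": 0, "rz": 0}, {"dx": 0, "dy": 0, "dz": 0.8, "rx": 0, "ry": 0, "rz": 0}, {"dx": 0, "dy": 0, "dz": 0.8, "rx": 0, "ry": 0, "rz": 0}, {"dx": -0.7, "dy": -0.8, "dz": 0.4, "rx": 0, "ry": 0, "rz": 0}, {"dx": -0.7, "dy": -0.8, "dz": 0, "rx": 0, "ry": 0, "rz": 0}, {"dx": -0.4, "dy": -0.5, "dz": 0, "rx": 0, "ry": 0, "rz": 0}, {"dx": 0, "dy": 0, "dz": 0, "rx": 0, "ry": 0, "rz": 0}])

```text
t: 25.7
tcp_pos: [0.4424, -0.2042, 0.2571]
tool_rot: [0.989, 0.149, 0.0, -0.0]
force: [0.2, 0.3, -0.1]
finger_gap: 0.0
gripper_force: 0.0
```

Run:
```python
from h import *
s=sensors.sense();print(s["tcp_pos"],s["force"])
m1=cams.snapshot("top");m2=cams.snapshot("scene")
for u,v in((248,63),(352,114),(195,165)):print(nut(m1,u,v)[:2])
im=np.vstack([cv2.resize(m[a:a+60,b:b+100],None,fx=5,fy=5,interpolation=cv2.INTER_CUBIC) for m,a,b in((m1,190,250),(m2,110,190))])
cv2.imwrite("pics/j.png",cv2.convertScaleAbs(im[:,:,::-1],alpha=1.7))
```

```text
[ 0.442369   -0.20415666  0.25710722] [ 0.23658127  0.25052507 -0.07499541]
(array([ 0.82200559, -0.00577463]), np.float64(75.23502807022253))
(array([ 0.72086418, -0.21171766]), np.float64(136.58572802509093))
(array([0.61667556, 0.09574298]), np.float64(15.304010570969552))
```

View pics/j.png

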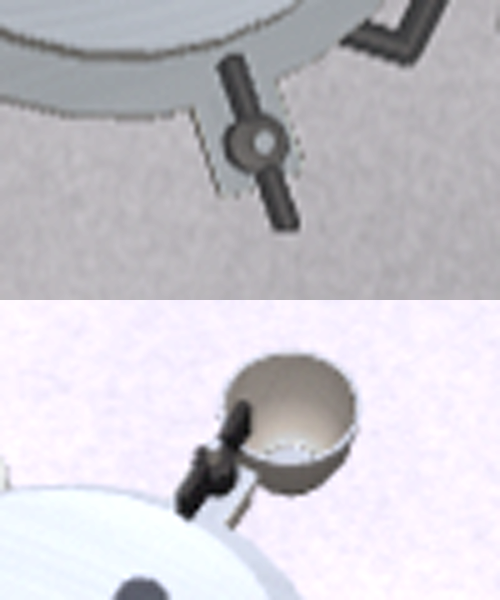

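The nut is unchanged at about 199° after the firm push, the canner is within 0.5 mm of its start, and the arm is clear.

```bash
python3 -c "
from station import order
print(order.sign_off())"
```

```text
the job is handed in; nothing more can be done
None
```

The wing nut is home: it turned clockwise about 5.4 rad to its hard stop and held under a 9 N push; the canner moved under 1 mm, the arm never went near the jars or bowl, and the job is handed in (no verdict was returned).

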